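# Hang the blank ring on the J-hook in the dental lab

## Task

Lift the orange blank ring out of the rack and hang it by its rim on the J-hook, with the rim fully down in the groove at the inner end of the hook's bar so that the little yellow plate there is pressed home. The hook is clamped by hand, its height and reach not exactly known: feel for it, never push hard on it, and keep hold of the ring until the rim sits fully in the groove. Then let go, and leave the other rings and things where they are.

Things in the scene. Friction and masses are not known exactly. Their poses are not given: they have to be found in the camera images.
- ring_center (a point): Centre of the orange anodised ring, a flat open hoop 150 outside, 122 inside diameter: rim 14 deep radially, 12 thick along the axis; 0.22-0.42 kg. x = ring's axis, z up at start. Stands upright in a lane of the rack, centre 85 above the table. Pinch the rim across its thickness; pinched some 40 degrees aside of the top, tool leaning in the ring's plane, its crown stays free for the hook.
- rack: Fixed grey rack 206 x 190 x 10 mm; three lanes 64 mm apart along its x, each between clear guide tabs reaching 65 mm above the table; rims are free above that. Origin: centre of the underside; z up. Rings stand with their axis along the rack's x; an orange, a blue and a green one, in any order.
- stand: Fixed stand: dark base plate 150 x 120 x 16 mm with a grey sleeve 30 mm across, up to 96 mm high. Origin: centre of the underside; z up. A steel J-hook on a post is clamped in the sleeve and points along the stand's -x. Its setting is NOT measured: it is shifted along the stand's x by d = -12 to +12 mm, along y by up to 3 mm, and its bar's level top is 250 to 295 mm above the table.
- sleeve_top (a point): Top centre of the stand's sleeve, 96 mm above the table, axes as the stand's. Hook profile in the stand's x, from the tip (add d): lip with red tip, -94 to -78 mm, rising 17 above the bar (nothing is higher); level bar -78 to -28, 12 mm wide in y; groove -28 to -12, 8 deep, for the 12 mm rim; back stop, face at -12, 18 mm wide, rising 14 above the bar's top. All rigid but the yellow plate.
- seat (a joint): Travel in m of the small yellow spring plate in the floor of the hook's groove: 0 = up (its top 3 mm below the bar's top), 0.004 = pressed home (7 mm below). Takes less than 1 N; the ring's weight does it once the rim is free to sink, but pushed hard against the back stop the rim jams above it. Bar, stop and groove floor are rigid.
- ring_b_center (a point): Centre of the blue ring, same form and size; to be left alone.
- ring_g_center (a point): Centre of the green ring, same form and size; to be left alone.
- cast_a: White plaster tooth-arch model 58 x 62 x 31 mm, loose on the table beyond the work area; origin at the centre of its underside. Leave alone.
- cast_b: The same kind of plaster model, loose near the robot. Leave alone.
- bowl: Green mixing bowl, 110 mm across, 60 high, loose; origin under its centre. Leave alone.
- jar: Amber jar, 60 mm across, 85 high, loose; origin under its centre. Leave alone.
- spatula: Spatula 180 mm long lying on the table, loose. Leave alone.
Not all that is in view belongs to the job. Of the things that look like the part that bears ring_center, the middle-sized one is meant.

How it is judged:
By the outcome, as a careful person would: the job done as asked, in the order asked, and still so for the second after the job is handed in, with the robot touching nothing.
It also fails if it takes over 72 s, if anything falls off the work surface, if the arm or the gripper's body presses on something with over 40 N, if the wrist force passes 120 N, or if a joint passes its speed limit or range.

## Robot

A 7-joint arm with a two-finger parallel gripper is mounted at the origin on the work surface. World frame = base frame: x ahead of the robot, y to its left, z up, the work surface at z = 0. Lengths are in m, angles in rad, forces in N, time in s.
With the tool pointing down it reaches from about 0.4 to 0.85 m from the base axis. Payload 4.5 kg.
Tool frame: the origin (TCP) lies on the centre line of the jaws, within the pads' length; the fingertips stand 8 mm ahead of it and the grasp point (between the pads) lies 11 mm behind it; z points along the fingers, x is the direction in which the jaws open and shut, and the axes are right-handed (so a half turn about z gives the same grasp; the last joint's range is limited). The gripper opens to 88 mm and grips with 3 to 60 N. Pads are 18 mm wide; open, the fingers measure 123 mm over their backs; the gripper's body (75 mm by 187 mm) begins 45 mm behind the grasp point.
Start: joints at [1.22, 0.689, -0.195, 1.565, 0.157, 0.902, -0.215], TCP at [0.235, -0.579, 0.247] pointing down, gripper open.
Joint ranges: [-3.01, 3.01], [-0.46, 2.08], [-1.47, 1.51], [0.13, 2.56], [-1, 4.14], [0.04, 2.09], [-2.66, 2.66]. Speed limits (rad/s): [2.57, 2.57, 3.14, 3.14, 3.14, 3.14, 3.14].

## Interface

Orientations are given as a unit quaternion [x, y, z, w].
In Python, from plant import get_state, snapshot, finish_job, boxes_of, pinpoint gives the robot as it stands.
- The arm moves only by the shell command python3 -m creep 'ROWS' [FORCE]. ROWS is JSON, a list of rows, each an object with "hand": the finger opening in m, from 0 to 0.0881; "slide": the shift along the tool's x, y, z in m, a list of three; "turn": the turn about the tool's z in degrees. A call has 1 to 5 rows; each row shifts and turns the commanded pose from where the row before left it, along the tool's axes as they then stand; what a row does not reach is not made up. A row lasts 1/8 s, in which the tool goes at most 62.5 mm and 10.7 degrees, less where a joint would pass 70% of its speed; a pose out of reach is approached as far as the arm can. A call is refused whole if a number of a shift passes 0.0625 or a number of a turn 10.7, either way. A call with a gripper value outside its range is refused whole. The fingers move at their own pace and stop on an object; FORCE is the grip in N (left out, the last holds). Time passes only in rows, so rows that do not move let the fingers close. It gives the time, the measured TCP pose, the force and the opening at its end, in the units of the state.
- get_state(): the state, without advancing time (a new reading comes with each control period).
- snapshot(name): name is "scene" or "side" or "wrist"; returns a dict with "frame" (420x560x3 uint8, red, green, blue), "depth" (420x560 float32, m along the optical axis (not along the pixel's ray), 0 where there is no reading), "mtx" (3x3 intrinsics, pixels), "camera_from_world" (4x4, takes a point from world to camera coordinates). Camera axes: x right, y down, z forward; pixel columns grow to the right and rows downward; lengths in m; the calibration is good to about 2 mm. The wrist camera is an equidistant fisheye: a pixel r from the principal point sees the ray r / f radians off the axis. A picture is of the moment at which its call begins.
- finish_job(): hands the job in, once; it reports no verdict.
Trained networks look in a picture, given as the dict that the camera call returned (one of the last four; its "shot" number tells which), for a name from the list of things; names that differ only in an ending like _2 or _b are one class to them, and where a whole thing is asked for, a point or a joint stands for the part that bears it (a point fixed in the world has none). Each returns a list of dicts, best first, with "conf" (0 to 1); they miss things now and then, are a little off and sometimes report something else, mostly with a low value. They report only what shows in the picture. A call takes as long as a camera call. They do not tell look-alikes from the thing itself.
- boxes_of(target, picture): "uv" ([column, row] in pixels, amid what is visible of it).
- pinpoint(target, picture): "uv" ([column, row] in pixels: a listed point, or the origin of a listed thing).
The state is a dict: "clock": time; "q": joint angles; "qd": joint speeds; "joint_torque": joint torques, N m; "tool_pos": TCP position; "eef_rot": TCP orientation; "contact_force": force on the tool from outside, world axes, zero at the start; "moment": the same for the moment, N m; "opening": opening from 0.0 (shut) to 1.0 (fully open).
Only numpy, scipy, OpenCV 4.12 (cv2) and the standard library are available. Lean on these libraries where they do the work, as an engineer would, in place of code of your own. Each camera call takes 0.05 s, during which the arm holds its last target.

## Working session

There is one attempt and no reset: what is moved stays moved. The work goes in short steps, Python scripts to look and compute and a shell command to move; the robot and the scene stay as the last step left them, time stands still between calls to the robot, and variables do not carry over. Pictures are saved under pics/ and viewed, and the job is handed in when it is done.

```bash
ls; mkdir -p pics; cat > h.py <<'E'
import numpy as np, cv2
from plant import *
from scipy.spatial.transform import Rotation as R
def save(s,n): cv2.imwrite('pics/'+n+'.png',cv2.cvtColor(s['frame'],cv2.COLOR_RGB2BGR))
def wp(s,uv,d=None,z=None):
    K=s['mtx'];T=np.linalg.inv(s['camera_from_world'])
    u,v=uv
    r=np.array([(u-K[0,2])/K[0,0],(v-K[1,2])/K[1,1],1.])
    if z is not None:
        rw=T[:3,:3]@r; t=(z-T[2,3])/rw[2]; return T[:3,3]+t*rw
    if d is None: d=s['depth'][int(round(v)),int(round(u))]
    return T[:3,:3]@(r*d)+T[:3,3]
def cloud(s):
    K=s['mtx'];T=np.linalg.inv(s['camera_from_world']);d=s['depth']
    v,u=np.mgrid[:d.shape[0],:d.shape[1]]
    P=np.stack([(u-K[0,2])/K[0,0]*d,(v-K[1,2])/K[1,1]*d,d],-1)
    return P@T[:3,:3].T+T[:3,3]
E
python3 - <<'E'
from h import *
st=get_state();print({k:np.round(v,3) for k,v in st.items()})
for n in ['scene','side','wrist']:
    s=snapshot(n);save(s,n+'0');print(n,s['camera_from_world'].round(3).tolist(),s['mtx'].round(1).tolist())
    if n!='wrist':
        for t in ['ring_center','rack','stand','sleeve_top','seat']:
            for f in (boxes_of,pinpoint):
                try: print(t,f.__name__,[(np.round(r['uv'],0).tolist(),round(r['conf'],2)) for r in f(t,s)][:5])
                except Exception as e: print(t,f.__name__,e)
E
```

```text
pics
{'clock': np.float64(0.0), 'q': array([ 1.22 ,  0.69 , -0.195,  1.566,  0.157,  0.902, -0.215]), 'qd': array([ 0.   , -0.   ,  0.001, -0.   ,  0.001, -0.001,  0.002]), 'joint_torque': array([ 1.0000e-03, -5.2757e+01, -1.2670e+00, -1.5343e+01, -5.3000e-02,
        7.0000e-03,  0.0000e+00]), 'tool_pos': array([ 0.234, -0.579,  0.246]), 'eef_rot': array([ 0.829, -0.559, -0.001, -0.   ]), 'contact_force': array([-0.229,  0.61 ,  0.349]), 'moment': array([-0.006, -0.   ,  0.007]), 'opening': np.float64(1.001)}
scene [[0.608, 0.794, -0.007, -0.318], [0.576, -0.448, -0.684, -0.188], [-0.546, 0.412, -0.73, 1.637], [0.0, 0.0, 0.0, 1.0]] [[494.4, 0.0, 274.1], [0.0, 494.4, 216.4], [0.0, 0.0, 1.0]]
ring_center call [([281.0, 368.0], 0.82), ([144.0, 210.0], 0.76), ([212.0, 314.0], 0.68)]
ring_center call [([134.0, 218.0], 0.92), ([282.0, 376.0], 0.92), ([218.0, 327.0], 0.87)]
rack call [([216.0, 334.0], 0.8)]
rack call [([216.0, 322.0], 0.77), ([383.0, 281.0], 0.71)]
stand call [([355.0, 223.0], 0.85), ([217.0, 333.0], 0.29)]
stand call [([349.0, 227.0], 0.65), ([181.0, 390.0], 0.25)]
sleeve
[... 465 characters left out ...]
 0.79), ([264.0, 194.0], 0.59)]
ring_center call [([224.0, 205.0], 0.85), ([267.0, 198.0], 0.71), ([382.0, 205.0], 0.71)]
rack call [([286.0, 221.0], 0.8), ([309.0, 265.0], 0.25)]
rack call [([287.0, 224.0], 0.9)]
stand call [([255.0, 314.0], 0.79)]
stand call [([257.0, 315.0], 0.62)]
sleeve_top call [([258.0, 314.0], 0.74), ([210.0, 252.0], 0.34)]
sleeve_top call [([258.0, 290.0], 0.67)]
seat call []
seat call it knows: bowl, cast, jar, rack, ring_b_center, ring_center, ring_g_center, sleeve_top, spatula, stand
wrist [[0.376, -0.927, 0.0, -0.625], [-0.884, -0.359, 0.3, -0.041], [-0.278, -0.113, -0.954, 0.391], [0.0, 0.0, 0.0, 1.0]] [[325.2, 0.0, 276.9], [0.0, 325.2, 210.0], [0.0, 0.0, 1.0]]
```

View pics/scene0.png

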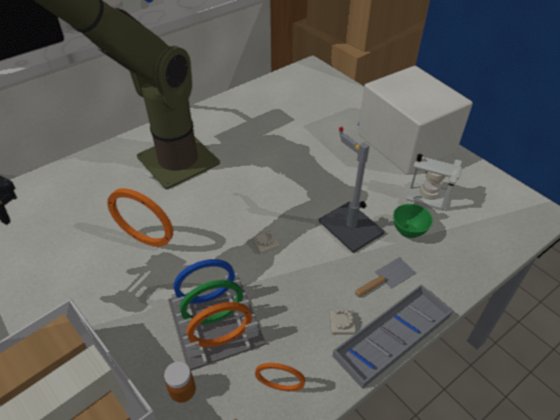

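View pics/side0.png

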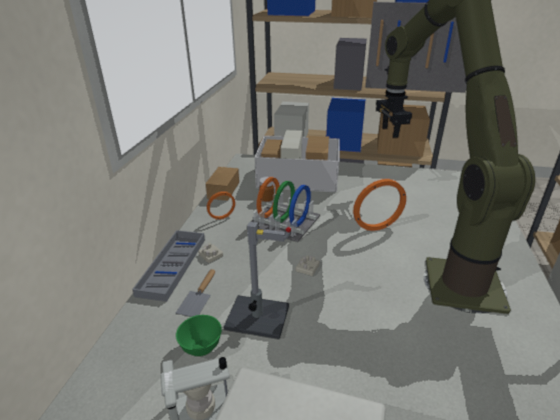

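View pics/wrist0.png

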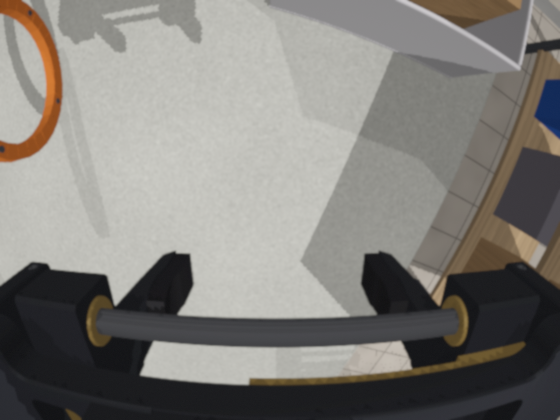

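Three orange rings show in the scene view: a large standing one at (140,217), the one in the rack at (220,325), and a small one at (280,376). The rack ring is the middle-sized one, as described. I'll confirm this with a crop and measurements.

```bash
python3 - <<'E'
from h import *
sc=snapshot('scene'); sd=snapshot('side')
np.savez('pics/c.npz',sc=sc['frame'],scd=sc['depth'])
crop=cv2.resize(sc['frame'][240:400,120:320],None,fx=4,fy=3.7,interpolation=3)[:, :]
crop2=cv2.resize(sc['frame'][110:250,310:400],None,fx=4,fy=4,interpolation=3)
cv2.imwrite('pics/cropA.png',cv2.cvtColor(crop,4)); cv2.imwrite('pics/cropB.png',cv2.cvtColor(crop2,4))
cv2.imwrite('pics/cropC.png',cv2.cvtColor(cv2.resize(sd['frame'][160:340,190:330],None,fx=3.3,fy=3.3,interpolation=3),4))
for n,s in (('scene',sc),('side',sd)):
    P=cloud(s); hsv=cv2.cvtColor(s['frame'],cv2.COLOR_RGB2HSV); ok=s['depth']>0
    for c,lo,hi in (('orange',5,18),('blue',105,125),('green',60,85)):
        m=((hsv[...,0]>=lo)&(hsv[...,0]<=hi)&(hsv[...,1]>150)&(hsv[...,2]>60)&ok).astype(np.uint8)
        k,l,stt,cc=cv2.connectedComponentsWithStats(m)
        for i in range(1,k):
            if stt[i,4]<100: continue
            p=P[l==i]; 
            if p[:,2].max()>.4 or np.ptp(p[:,0])>.4: continue
            q=p[p[:,2]>0.07]; 
            if len(q)<20:q=p
            w,V=np.linalg.eigh(np.cov((q-q.mean(0)).T))
            print(n,c,cc[i].round(),stt[i,4],'min',np.percentile(p,2,axis=0).round(3),'max',np.percentile(p,98,axis=0).round(3),'norm',V[:,0].round(3), 'med',q.mean(0).round(4))
E
```

```text
scene orange [281.  35.] 918 min [-0.737  0.939 -0.332] max [-0.711  1.064  0.012] norm [ 1.     0.024 -0.003] med [-0.7239  1.0015 -0.1699]
scene orange [140. 217.] 1155 min [ 0.183 -0.297  0.011] max [ 0.345 -0.205  0.197] norm [-0.48   0.877 -0.017] med [ 0.2727 -0.2462  0.1513]
scene orange [218. 323.] 1028 min [ 0.629 -0.323  0.014] max [ 0.679 -0.191  0.161] norm [ 0.955 -0.292  0.044] med [ 0.6556 -0.2597  0.1337]
scene orange [280. 376.] 497 min [ 0.787 -0.25   0.007] max [ 0.863 -0.184  0.11 ] norm [-0.641  0.765 -0.057] med [ 0.8254 -0.2143  0.0973]
scene orange [183. 392.] 346 min [ 0.699 -0.417  0.012] max [ 0.725 -0.367  0.064] norm [ 0.945 -0.304  0.121] med [ 0.7174 -0.3947  0.0424]
scene blue [201. 272.] 501 min [ 0.51  -0.288  0.07 ] max [ 0.557 -0.154  0.161] norm [ 0.955 -0.295  0.037] med [ 0.5334 -0.2238  0.1322]
scene blue [209. 296.] 205 min [ 0.522 -0.256  0.013] max [ 0.55  -0.178  0.04 ] norm [-0.946  0.247  0.211] med [ 0.5353 -0.2147  0.0261]
scene green [412. 219.] 873 min [0.634 0.311 0.002] max [0.726 0.412 0.06 ] norm [-0.091  0.198  0.976] med [0.6717
[... 422 characters left out ...]
2279  0.1254]
side orange [379. 204.] 714 min [ 0.175 -0.284  0.008] max [ 0.34  -0.194  0.194] norm [-0.47   0.883  0.022] med [ 0.2635 -0.2361  0.146 ]
side orange [220. 203.] 185 min [ 0.782 -0.34   0.004] max [ 0.862 -0.174  0.108] norm [-0.647  0.761  0.046] med [ 0.8239 -0.2069  0.0952]
side blue [346. 122.] 1588 min [ 0.349 -1.651 -0.191] max [ 0.551 -1.392  0.047] norm [-0.324  0.681  0.656] med [ 0.4433 -1.4415 -0.0353]
side blue [299. 204.] 288 min [ 0.507 -0.277  0.017] max [ 0.552 -0.142  0.158] norm [ 0.955 -0.297 -0.009] med [ 0.5332 -0.1962  0.122 ]
side green [199. 334.] 804 min [0.635 0.317 0.003] max [0.729 0.418 0.06 ] norm [ 0.058 -0.114  0.992] med [0.6863 0.3538 0.0368]
```

View pics/cropA.png

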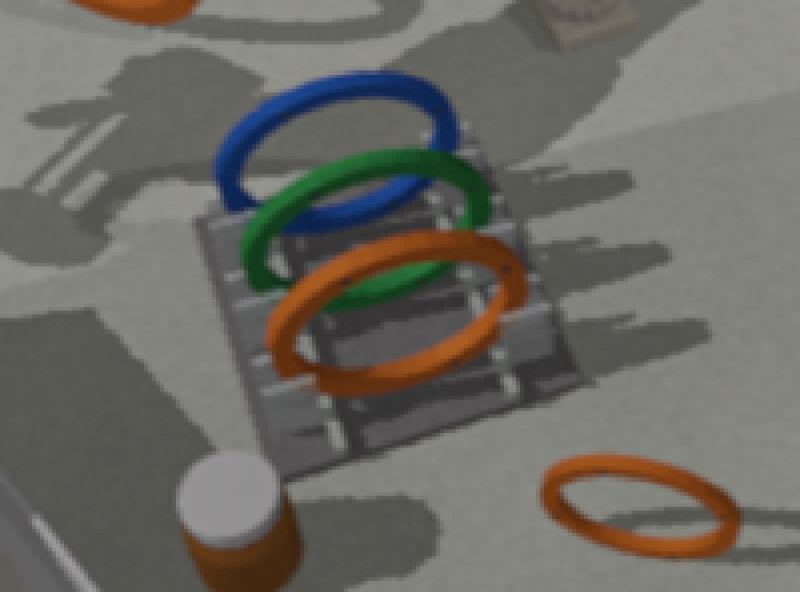

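View pics/cropB.png

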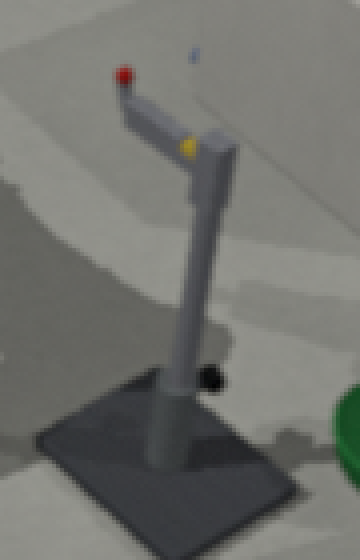

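View pics/cropC.png

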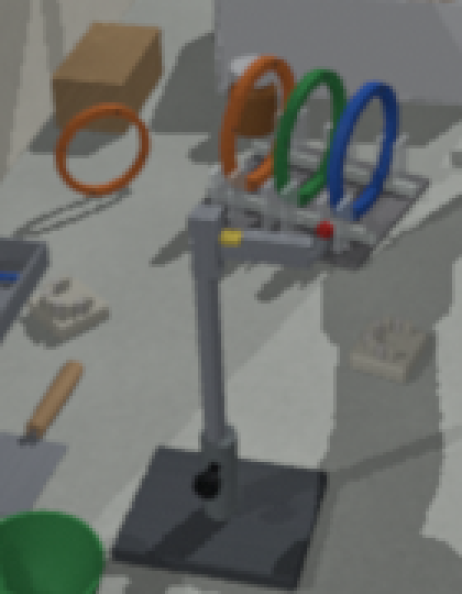

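The crop shows the rack's orange ring, next to green and blue. Its top is at z≈0.16, which makes it 150 mm. The loose rings measure about 190 mm and 110 mm, so the rack ring is the middle-sized one and the right target. Next I'll measure the ring centre and the hook.

```bash
python3 - <<'E'
from h import *
from scipy.optimize import least_squares
# ring fit
for n in ('scene','side'):
    s=snapshot(n);P=cloud(s);hsv=cv2.cvtColor(s['frame'],cv2.COLOR_RGB2HSV)
    T=np.linalg.inv(s['camera_from_world']);print(n,'cam',T[:3,3].round(3))
    m=(hsv[...,0]>=4)&(hsv[...,0]<=18)&(hsv[...,1]>150)&(P[...,0]>.6)&(P[...,0]<.72)&(P[...,1]>-.36)&(P[...,1]<-.17)&(P[...,2]>.02)&(P[...,2]<.17)&(s['depth']>0)
    p=P[m]; w,V=np.linalg.eigh(np.cov((p-p.mean(0)).T)); nn=V[:,0]*np.sign(V[0,0])
    yaw=np.arctan2(nn[1],nn[0]); a=np.array([np.cos(yaw),np.sin(yaw)]); t=np.array([-a[1],a[0]])
    up=p[:,2]>.085
    al=p[:,:2]@a; la=p[:,:2]@t
    print('yaw',np.degrees(yaw),'axial pct',np.percentile(al,[3,50,97]).round(4),'lat',np.percentile(la,[1,99]).round(4))
    def f(x): 
        r=np.hypot(la-x[0],p[:,2]-x[1]); return np.where(r>.075,r-.075,np.where(r<.061,.061-r,0))
    r=least_squares(f,[la.mean(),.085],loss='soft_l1',f_scale=.003);print('lat,z',r.x, 'centre', a*np.median(al)+t*r.x[0])
    # hook: everything above z .1 in region
    q=(P[...,0]>.38)&(P[...,0]<.75)&(P[...,1]>-.02)&(P[...,1]<.28)&(P[...,2]>.1)&(P[...,2]<.4)&(s['depth']>0)
    k,l,stt,cc=cv2.connectedComponentsWithStats(q.astype(np.uint8))
    for i in range(1,k):
        if stt[i,4]<40: continue
        h=P[l==i]; print(' comp',stt[i],h.min(0).round(3),h.max(0).round(3))
    red=((hsv[...,0]<4)|(hsv[...,0]>174))&(hsv[...,1]>140)&(P[...,2]>.2)&(P[...,2]<.35)&(P[...,1]>-.05)&(P[...,1]<.3)
    yel=(hsv[...,0]>20)&(hsv[...,0]<32)&(hsv[...,1]>140)&(P[...,2]>.2)&(P[...,2]<.35)&(P[...,1]>-.05)&(P[...,1]<.3)
    for c,mm in(('red',red),('yel',yel)): 
        if mm.any(): print(' ',c,mm.sum(),P[mm].mean(0).round(4),P[mm].min(0).round(3),P[mm].max(0).round(3), np.argwhere(mm).mean(0)[::-1])
    # base plate dark
    b=(P[...,2]>.012)&(P[...,2]<.022)&(hsv[...,2]<85)&(P[...,0]>.38)&(P[...,0]<.8)&(P[...,1]>0)&(P[...,1]<.3)
    k,l,stt,cc=cv2.connectedComponentsWithStats(b.astype(np.uint8));i=1+np.argmax(stt[1:,4]);pb=P[l==i][:,:2].astype(np.float32)
    print(' plate',stt[i,4],cv2.minAreaRect(pb))
    for u in pinpoint('sleeve_top',s): print(' sleeve',wp(s,u['uv'],z=.096),u['conf'])
    # white box
    wb=(P[...,2]>.06)&(P[...,1]>.05)&(P[...,1]<.6)&(P[...,0]>.3)&(P[...,0]<1)
    print(' tall things', [ (float(x),P[wb&(abs(P[...,0]-x)<.05)].max(0).round(2).tolist()) for x in (.35,.45,.55,.65,.75) if (wb&(abs(P[...,0]-x)<.05)).any()])
E
```

```text
scene cam [ 1.195 -0.506  1.064]
yaw -16.62891833545382 axial pct [0.694  0.7037 0.7067] lat [-0.1288  0.013 ]
lat,z [-0.05668588  0.08775146] centre [ 0.65803174 -0.25568953]
 comp [339 127  31  79 726] [0.482 0.231 0.102] [0.584 0.253 0.307]
  red 10 [0.4876 0.2416 0.3029] [0.482 0.238 0.297] [0.492 0.244 0.306] [340.8 128.5]
  yel 9 [0.548  0.2412 0.2845] [0.542 0.236 0.281] [0.552 0.245 0.286] [356.55555556 146.22222222]
 plate 1307 ((0.5723404288291931, 0.23977012932300568), (0.12054859846830368, 0.15220212936401367), 89.31481170654297)
 sleeve [0.58236586 0.23245717 0.096     ] 0.75
 tall things [(0.35, [0.4, 0.6, 0.21]), (0.45, [0.5, 0.6, 0.31]), (0.55, [0.6, 0.6, 0.31]), (0.65, [0.7, 0.59, 0.13]), (0.75, [0.73, 0.41, 0.06])]
side cam [0.343 0.986 0.818]
yaw -2.3517491996890163 axial pct [0.6439 0.6714 0.7088] lat [-0.3313 -0.1497]
lat,z [-0.22786832  0.08336151] centre [ 0.66146126 -0.25522585]
 comp [247 222  44  72 883] [0.479 0.236 0.1  ] [0.58  0.258 0.307]
  red 17 [0.4834 0.2508 0.3034] [0.479 0.246 0.3  ] [0.488 0.254 0.306] [288.         229.35294118]
  yel 20 [0.5509 0.2463 0.2857] [0.544 0.237 0.283] [0.557 0.252 0.287] [259.5 231.5]
 plate 1511 ((0.5683114528656006, 0.24309399724006653), (0.1155603751540184, 0.14731846749782562), 88.8607177734375)
 sleeve [0.56906878 0.24016872 0.096     ] 0.72
 tall things [(0.35, [0.4, 0.6, 0.2]), (0.45, [0.5, 0.6, 0.31]), (0.55, [0.6, 0.6, 0.31]), (0.65, [0.7, 0.59, 0.13]), (0.75, [0.73, 0.42, 0.06])]
```

```bash
cat >> h.py <<'E'
def go(target,yaw=None):
    st=get_state(); Rm=R.from_quat(st['eef_rot']).as_matrix()
    d=Rm.T@(np.array(target)-st['tool_pos'])
    y=np.degrees(np.arctan2(Rm[1,0],Rm[0,0]))
    print('clock',round(float(st['clock']),2),'pos',st['tool_pos'].round(4),'tool yaw',y.round(2),'slide',d.round(4),'F',st['contact_force'].round(2),'M',st['moment'].round(2),'open',round(float(st['opening'])*.0881,4))
    if yaw is not None: print('turn',-( (yaw-y+180)%360-180))
E
python3 -m creep '[{"hand":0.05,"slide":[0,0,0],"turn":-10.2},{"hand":0.05,"slide":[0,0,0],"turn":-10.2},{"hand":0.05,"slide":[0,0,0],"turn":-10.2},{"hand":0.05,"slide":[0,0,0],"turn":-10.2},{"hand":0.05,"slide":[0,0,0],"turn":-10.2}]' 50
python3 -c "
from h import *
go([.642,-.297,.24],-17)"
```

```text
clock: 1.98
tool_pos: [0.2345, -0.5794, 0.2468]
eef_rot: [0.989, -0.145, -0.0, 0.0]
contact_force: [-0.3, 0.0, 0.3]
opening: 0.569
clock 1.98 pos [ 0.2345 -0.5794  0.2468] tool yaw -16.63 slide [ 0.3096 -0.3872  0.0067] F [-0.3   0.03  0.29] M [ 0.   -0.06  0.04] open 0.0501
turn 0.37258049308169916
```

```bash
python3 -m creep '[{"hand":0.05,"slide":[0.0344,-0.043,0],"turn":0},{"hand":0.05,"slide":[0.0344,-0.043,0],"turn":0},{"hand":0.05,"slide":[0.0344,-0.043,0],"turn":0},{"hand":0.05,"slide":[0.0344,-0.043,0],"turn":0},{"hand":0.05,"slide":[0.0344,-0.043,0],"turn":0}]'
python3 -m creep '[{"hand":0.05,"slide":[0.0344,-0.043,0],"turn":0.3},{"hand":0.05,"slide":[0.0344,-0.043,0],"turn":0},{"hand":0.05,"slide":[0.0344,-0.043,0],"turn":0},{"hand":0.05,"slide":[0.0344,-0.043,0],"turn":0},{"hand":0.05,"slide":[0,0,0],"turn":0}]'
python3 - <<'E'
from h import *
go([.642,-.297,.126],-17)
s=snapshot('wrist');save(s,'w1')
s=snapshot('scene');save(s,'s1')
E
```

```text
clock: 2.6
tool_pos: [0.4632, -0.4229, 0.2468]
eef_rot: [0.989, -0.148, 0.0, 0.0]
contact_force: [0.8, -0.5, -0.5]
opening: 0.568
clock: 3.22
tool_pos: [0.6482, -0.2936, 0.2463]
eef_rot: [0.989, -0.146, 0.001, -0.002]
contact_force: [-1.4, -0.3, -0.5]
opening: 0.565
clock 3.23 pos [ 0.6482 -0.2936  0.2463] tool yaw -16.78 slide [-0.0052  0.0057  0.1203] F [-1.4  -0.26 -0.52] M [-0.   -0.03  0.03] open 0.0498
turn 0.21839698214449754
```

View pics/w1.png

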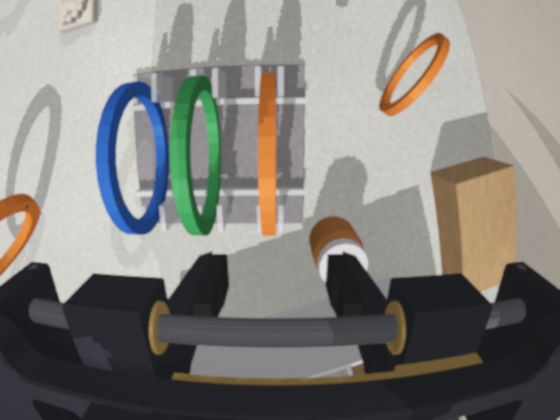

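View pics/s1.png

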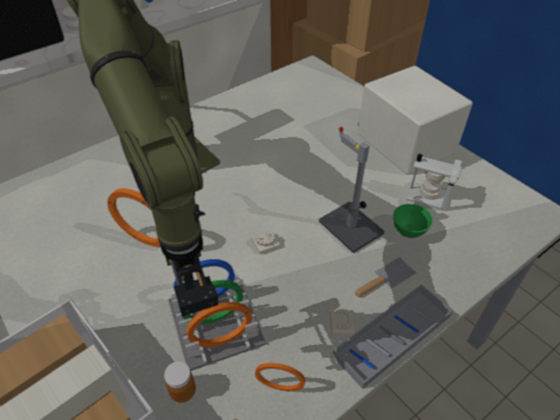

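```bash
cat >> h.py <<'E'
def wcloud(s):
    K=s['mtx'];T=np.linalg.inv(s['camera_from_world']);d=s['depth']
    v,u=np.mgrid[:d.shape[0],:d.shape[1]].astype(float)
    x=(u-K[0,2])/K[0,0];y=(v-K[1,2])/K[1,1];th=np.hypot(x,y)+1e-9
    k=np.tan(np.minimum(th,1.5))/th
    P=np.stack([x*k*d,y*k*d,d],-1)
    return P@T[:3,:3].T+T[:3,3]
E
python3 - <<'E'
from h import *
from scipy.optimize import least_squares
s=snapshot('wrist');P=wcloud(s);hsv=cv2.cvtColor(s['frame'],cv2.COLOR_RGB2HSV)
m=(hsv[...,0]>=4)&(hsv[...,0]<=18)&(hsv[...,1]>150)&(s['depth']>0);m[:,:230]=0;m[:,290:]=0;m[245:]=0
p=P[m]; print(len(p),p.min(0),p.max(0))
p=p[p[:,2]>.09]
w,V=np.linalg.eigh(np.cov((p-p.mean(0)).T));print(V[:,0])
st=get_state();Rm=R.from_quat(st['eef_rot']).as_matrix()
t=(p-st['tool_pos'])@Rm
print('tool x',np.percentile(t[:,0],[2,50,98]),'tool y',np.percentile(t[:,1],[1,99]),'z',t[:,2].min())
def f(x):
    r=np.hypot(t[:,1]-x[0],t[:,2]-x[1]); return np.where(r>.075,r-.075,np.where(r<.061,.061-r,0))
c=least_squares(f,[-.04,.16],loss='soft_l1',f_scale=.003).x;print('centre tool y,z',c)
cx=(np.percentile(t[:,0],2)+np.percentile(t[:,0],98))/2
print('centre world',st['tool_pos']+Rm@[cx,*c])
E
```

```text
2389 [ 0.63106665 -0.31571632  0.10748022] [ 0.67830319 -0.18390205  0.16216225]
[ 0.95804559 -0.28658551  0.0041709 ]
tool x [-0.00956595 -0.00427264  0.00093901] tool y [-0.11786591  0.01108305] z 0.08419381616190326
centre tool y,z [-0.049334    0.15840265]
centre world [ 0.65354768 -0.25307186  0.08794048]
```

Wrist view: the orange ring is edge-on at column 268, with the fingers centred at 277. The wrist depth gives its axis at yaw −16.7° and an offset of −4.3 mm. I'll correct for that and descend.

```bash
python3 -m creep '[{"hand":0.05,"slide":[-0.0045,-0.0053,0],"turn":0},{"hand":0.05,"slide":[0,0,0.03],"turn":0},{"hand":0.05,"slide":[0,0,0.03],"turn":0},{"hand":0.05,"slide":[0,0,0.03],"turn":0},{"hand":0.05,"slide":[0,0,0.028],"turn":0}]' 50
python3 -c "
from h import *
go([.6409,-.2953,.126],-16.7)
save(snapshot('wrist'),'w2');save(snapshot('side'),'d2')"
```

```text
clock: 4.0
tool_pos: [0.6401, -0.2947, 0.1281]
eef_rot: [0.989, -0.151, -0.0, 0.0]
contact_force: [0.2, 0.8, -0.1]
opening: 0.568
clock 4.0 pos [ 0.6401 -0.2947  0.1281] tool yaw -17.35 slide [0.0009 0.0003 0.0021] F [ 0.21  0.82 -0.09] M [-0.03 -0.04 -0.02] open 0.05
turn -0.6534420324121015
```

View pics/w2.png

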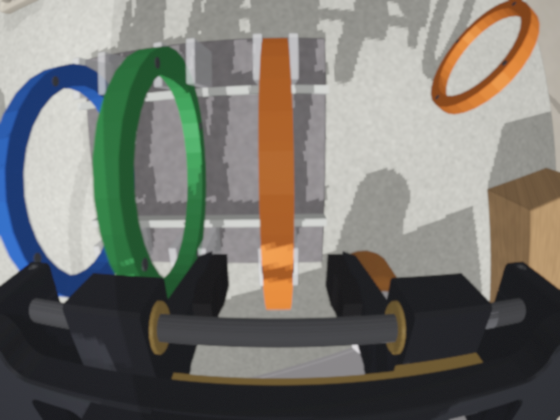

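The orange rim runs down columns 262–293, centred between the finger pads, and green is clear of the left finger. Closing.

```bash
python3 -m creep '[{"hand":0.03,"slide":[0,0,0.001],"turn":-0.6},{"hand":0.0,"slide":[0,0,0],"turn":0},{"hand":0.0,"slide":[0,0,0],"turn":0},{"hand":0.0,"slide":[0,0,0],"turn":0},{"hand":0.0,"slide":[0,0,0],"turn":0}]' 55
python3 -c "
from h import *
go([.6409,-.2953,.126],-16.7)"
```

```text
clock: 4.72
tool_pos: [0.6416, -0.294, 0.1283]
eef_rot: [0.989, -0.145, 0.0, 0.0]
contact_force: [-0.4, 0.4, 1.8]
opening: 0.128
clock 4.72 pos [ 0.6416 -0.294   0.1283] tool yaw -16.66 slide [-0.0003  0.0014  0.0023] F [-0.38  0.42  1.76] M [-0.11 -0.01  0.  ] open 0.0113
turn 0.04158152076627175
```

```bash
python3 -m creep '[{"hand":0.0,"slide":[0,0,-0.01],"turn":0},{"hand":0.0,"slide":[0,0,-0.02],"turn":0},{"hand":0.0,"slide":[0,0,-0.03],"turn":0},{"hand":0.0,"slide":[0,0,-0.03],"turn":0},{"hand":0.0,"slide":[0,0,-0.03],"turn":0}]'
python3 -m creep '[{"hand":0.0,"slide":[0,0,-0.03],"turn":0},{"hand":0.0,"slide":[0,0,-0.03],"turn":0},{"hand":0.0,"slide":[0,0,-0.02],"turn":0},{"hand":0.0,"slide":[0,0,0],"turn":0},{"hand":0.0,"slide":[0,0,0],"turn":0}]'
cat >> h.py <<'E'
def ringfit(s,zmin=0,box=None):
    from scipy.optimize import least_squares
    P=wcloud(s) if s['frame'] is not None and s.get('_w') else cloud(s)
    hsv=cv2.cvtColor(s['frame'],cv2.COLOR_RGB2HSV)
    m=(hsv[...,0]>=4)&(hsv[...,0]<=18)&(hsv[...,1]>150)&(s['depth']>0)
    st=get_state();Rm=R.from_quat(st['eef_rot']).as_matrix()
    t=(P-st['tool_pos'])@Rm
    m&=(abs(t[...,0])<.03)&(t[...,1]>-.16)&(t[...,1]<.06)&(t[...,2]>-.06)&(t[...,2]<.16)
    t=t[m]; w,V=np.linalg.eigh(np.cov((t-t.mean(0)).T));n=V[:,0]*np.sign(V[0,0])
    def f(x):
        r=np.hypot(t[:,1]-x[0],t[:,2]-x[1]); return np.where(r>.075,r-.075,np.where(r<.061,.061-r,0))
    c=least_squares(f,[-.04,.05],loss='soft_l1',f_scale=.003).x
    cw=st['tool_pos']+Rm@[0,*c]
    print('ring n',len(t),'centre tool yz',c.round(4),'x pct',np.percentile(t[:,0],[2,98]).round(4),'normal(tool)',n.round(3),'centre world',cw.round(4))
    return c
E
python3 -c "
from h import *
go([.5,-.2,.336],-16.7)
s=snapshot('wrist');save(s,'w3');s['_w']=1;ringfit(s)
s=snapshot('side');save(s,'d3');ringfit(s)
s=snapshot('scene');save(s,'s3');ringfit(s)
"
```

```text
clock: 5.35
tool_pos: [0.6413, -0.2936, 0.2499]
eef_rot: [0.989, -0.145, 0.0, 0.0]
contact_force: [0.1, 0.0, -3.9]
opening: 0.126
clock: 5.98
tool_pos: [0.6407, -0.2935, 0.327]
eef_rot: [0.989, -0.145, -0.001, -0.0]
contact_force: [0.1, 0.3, -3.8]
opening: 0.126
clock 5.97 pos [ 0.6407 -0.2935  0.327 ] tool yaw -16.63 slide [-0.1616 -0.0493 -0.0087] F [ 0.09  0.26 -3.84] M [-0.16 -0.04  0.07] open 0.0111
turn 0.06635798796750692
ring n 8455 centre tool yz [-0.0501  0.0341] x pct [-0.0052  0.006 ] normal(tool) [ 1.    -0.005 -0.002] centre world [ 0.6548 -0.2455  0.2925]
ring n 389 centre tool yz [-0.0456  0.0436] x pct [-0.0083  0.0053] normal(tool) [ 1.    -0.003  0.013] centre world [ 0.6536 -0.2498  0.2827]
ring n 947 centre tool yz [-0.0411  0.0419] x pct [-0.0047  0.0083] normal(tool) [ 1.    -0.003  0.008] centre world [ 0.6524 -0.2542  0.2845]
```

View pics/d3.png

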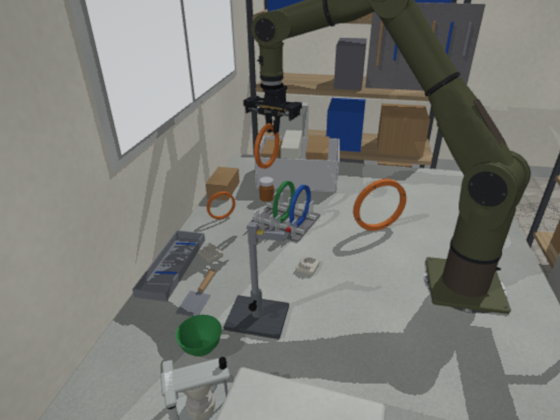

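View pics/w3.png

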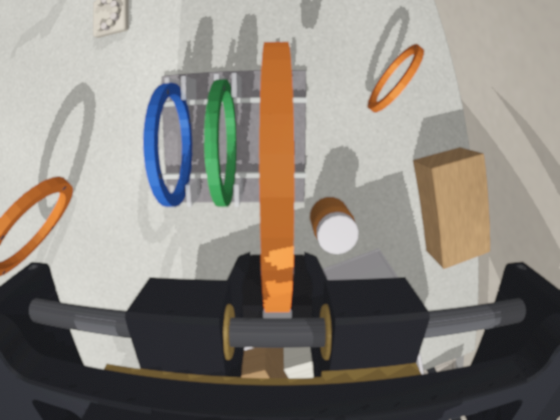

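```bash
python3 -m creep '[{"hand":0.0,"slide":[0,0,0],"turn":-5.3},{"hand":0.0,"slide":[0,0,0],"turn":-5.3},{"hand":0.0,"slide":[0,0,0],"turn":-5.2},{"hand":0.0,"slide":[-0.03,-0.02,0],"turn":0},{"hand":0.0,"slide":[-0.04,-0.03,0],"turn":0}]'
python3 -m creep '[{"hand":0.0,"slide":[-0.04,-0.03,0],"turn":0},{"hand":0.0,"slide":[-0.04,-0.03,0],"turn":0},{"hand":0.0,"slide":[-0.04,-0.03,0],"turn":0},{"hand":0.0,"slide":[-0.02,-0.05,0],"turn":0},{"hand":0.0,"slide":[-0.01,-0.05,0],"turn":0}]'
python3 -c "
from h import *
go([.42,.198,.327],-.8)"
```

```text
clock: 6.75
tool_pos: [0.5715, -0.2428, 0.3264]
eef_rot: [1.0, -0.008, -0.0, -0.0]
contact_force: [0.0, 0.5, -3.1]
opening: 0.127
clock: 7.38
tool_pos: [0.4235, -0.0496, 0.3277]
eef_rot: [1.0, -0.008, -0.0, 0.0]
contact_force: [1.1, -0.4, -3.4]
opening: 0.124
clock 7.38 pos [ 0.4235 -0.0496  0.3277] tool yaw -0.93 slide [-0.0075 -0.2475  0.0006] F [ 1.12 -0.41 -3.39] M [-0.12 -0.19  0.02] open 0.0109
turn -0.1336816791040576
```

```bash
python3 -m creep '[{"hand":0.0,"slide":[-0.002,-0.05,0],"turn":0},{"hand":0.0,"slide":[0,-0.06,0],"turn":0},{"hand":0.0,"slide":[0,-0.06,0],"turn":0},{"hand":0.0,"slide":[0,-0.05,0],"turn":0},{"hand":0.0,"slide":[0,-0.025,0],"turn":0}]'
python3 -m creep '[{"hand":0.0,"slide":[0,0,0],"turn":0},{"hand":0.0,"slide":[0,0,0],"turn":0}]'
python3 - <<'E'
from h import *
go([.42,.198,.327],-.8)
s=snapshot('wrist');save(s,'w4')
for n in('side','scene'):
    s=snapshot(n);save(s,n[1]+'4');
    try: ringfit(s)
    except Exception as e: print(e)
    P=cloud(s);hsv=cv2.cvtColor(s['frame'],cv2.COLOR_RGB2HSV)
    g=(P[...,0]>.46)&(P[...,0]<.6)&(P[...,1]>.2)&(P[...,1]<.28)&(P[...,2]>.2)&(P[...,2]<.33)&(s['depth']>0)&((hsv[...,1]<90)|(hsv[...,0]>20)|(hsv[...,0]<4))
    p=P[g];print(n,g.sum(),p.min(0).round(4),p.max(0).round(4))
    for lo in np.arange(.47,.6,.01):
        q=p[(p[:,0]>lo)&(p[:,0]<lo+.01)]
        if len(q): print(lo.round(3),'y',np.percentile(q[:,1],[3,97]).round(4),'z',np.percentile(q[:,2],[3,97]).round(4),len(q))
    cv2.imwrite('pics/cr_%s4.png'%n,cv2.cvtColor(cv2.resize(s['frame'][60:270,170:310] if n=='side' else s['frame'][80:260,260:400],None,fx=4,fy=2.8 if 0 else 2.85,interpolation=3),4))
E
```

```text
clock: 8.0
tool_pos: [0.4259, 0.1981, 0.3278]
eef_rot: [1.0, -0.005, -0.0, -0.001]
contact_force: [0.3, -0.8, -4.3]
opening: 0.13
clock: 8.25
tool_pos: [0.4264, 0.1931, 0.3273]
eef_rot: [1.0, -0.008, -0.0, 0.001]
contact_force: [-0.3, -0.1, -4.3]
opening: 0.126
clock 8.25 pos [0.4264 0.1931 0.3273] tool yaw -0.92 slide [-0.0065 -0.0048  0.0003] F [-0.28 -0.09 -4.35] M [-0.24 -0.1   0.  ] open 0.0111
turn -0.11628075508878055
ring n 587 centre tool yz [-0.0445  0.0436] x pct [-0.0066  0.0051] normal(tool) [ 1.    -0.017  0.008] centre world [0.4274 0.2372 0.2838]
side 666 [0.479  0.2354 0.2001] [0.5807 0.2576 0.3066]
0.47 y [0.2455 0.2494] z [0.2982 0.3037] 4
0.48 y [0.2445 0.2533] z [0.2808 0.3059] 39
0.49 y [0.2424 0.254 ] z [0.271  0.2968] 45
0.5 y [0.2435 0.2544] z [0.2698 0.2897] 40
0.51 y [0.2434 0.254 ] z [0.2712 0.2906] 40
0.52 y [0.2414 0.2539] z [0.2699 0.2898] 43
0.53 y [0.242  0.2538] z [0.2704 0.2894] 45
0.54 y [0.2406 0.253 ] z [0.2681 0.2881] 37
0.55 y [0.2404 0.2544] z [0.2569 0.2998] 54
0.56 y [0.2395 0.2559] z [0.2034 0.3031] 170
0.57 y [0.2403 0.2558] z [0.2031 0.3041] 147
0.58 y [0.246  0.2477] z [0.2413 0.2427] 2
ring n 505 centre tool yz [-0.037   0.0404] x pct [-0.0067  0.0093] normal(tool) [ 1.    -0.014 -0.025] centre world [0.4274 0.2299 0.2871]
scene 535 [0.4836 0.2306 0.2008] [0.5838 0.253  0.307 ]
0.48 y [0.2382 0.2502] z [0.2824 0.3053] 17
0.49 y [0.2383 0.2479] z [0.2726 0.3036] 35
0.5 y [0.2361 0.2491] z [0.2694 0.2907] 30
0.51 y [0.237  0.2495] z [0.2705 0.2895] 26
0.52 y [0.2368 0.2484] z [0.2704 0.2909] 28
0.53 y [0.2357 0.2487] z [0.2712 0.2906] 31
0.54 y [0.2354 0.2484] z [0.2698 0.2909] 34
0.55 y [0.2363 0.2423] z [0.2546 0.2942] 17
0.56 y [0.2326 0.2487] z [0.208  0.3046] 72
0.57 y [0.2324 0.2502] z [0.2047 0.3041] 161
0.58 y [0.2333 0.2505] z [0.2047 0.3022] 84
```

View pics/w4.png

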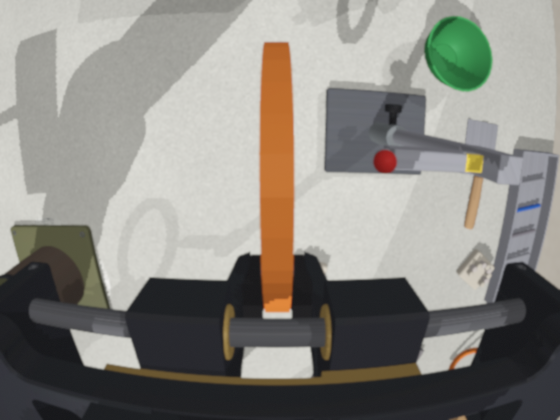

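View pics/cr_side4.png

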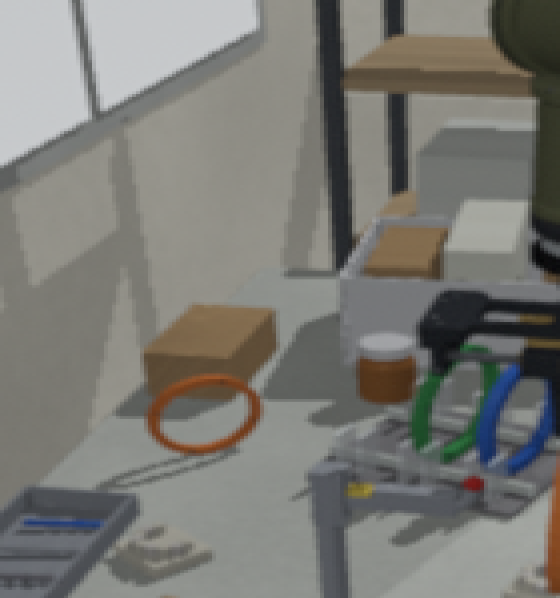

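View pics/cr_scene4.png

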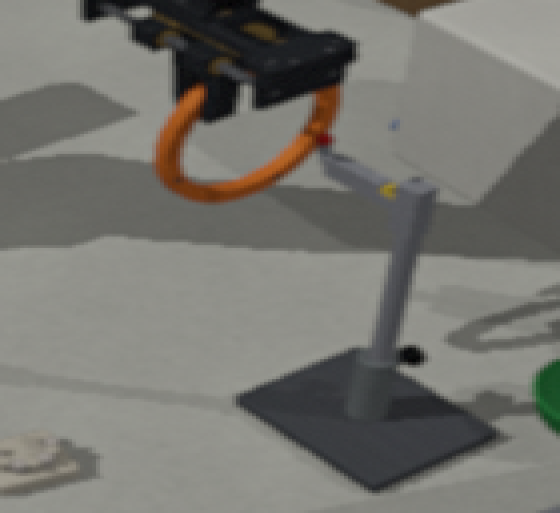

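```bash
python3 - <<'E'
from h import *
s=snapshot('wrist');P=wcloud(s);hsv=cv2.cvtColor(s['frame'],cv2.COLOR_RGB2HSV)
g=(P[...,0]>.46)&(P[...,0]<.62)&(P[...,1]>.2)&(P[...,1]<.29)&(P[...,2]>.255)&(P[...,2]<.33)&(s['depth']>0)
p=P[g];c=hsv[g]
for lo in np.arange(.47,.6,.006):
    k=(p[:,0]>lo)&(p[:,0]<lo+.006);q=p[k]
    if len(q): print(lo.round(3),'y',np.percentile(q[:,1],[3,97]).round(4),'z',np.percentile(q[:,2],[3,90]).round(4),len(q))
y=(c[:,0]>20)&(c[:,0]<32)&(c[:,1]>140);print('yel',np.percentile(p[y],[3,50,97],axis=0).round(4))
r=((c[:,0]<4)|(c[:,0]>174))&(c[:,1]>140);print('red',np.percentile(p[r],[3,50,97],axis=0).round(4))
E
```

```text
0.476 y [0.2412 0.2504] z [0.2997 0.3056] 161
0.482 y [0.2401 0.2513] z [0.2906 0.3069] 254
0.488 y [0.2422 0.2508] z [0.2783 0.3056] 64
0.494 y [0.2392 0.2513] z [0.2733 0.2905] 224
0.5 y [0.2393 0.251 ] z [0.2745 0.2907] 222
0.506 y [0.2394 0.2511] z [0.2759 0.2907] 211
0.512 y [0.2389 0.2508] z [0.2739 0.2907] 215
0.518 y [0.2391 0.2509] z [0.2737 0.2905] 194
0.524 y [0.2391 0.2507] z [0.273  0.2906] 195
0.53 y [0.2389 0.2506] z [0.2728 0.2905] 181
0.536 y [0.239  0.2505] z [0.2753 0.2906] 185
0.542 y [0.2392 0.2504] z [0.2718 0.2899] 110
0.548 y [0.2394 0.2501] z [0.2721 0.2879] 150
0.554 y [0.2356 0.2519] z [0.2658 0.3017] 445
0.56 y [0.2355 0.2529] z [0.2604 0.3043] 570
0.566 y [0.2357 0.2528] z [0.2653 0.3047] 241
0.572 y [0.2353 0.2528] z [0.2651 0.3046] 220
0.578 y [0.2352 0.2526] z [0.2727 0.3043] 54
yel [[0.5466 0.2393 0.2858]
 [0.5521 0.2444 0.287 ]
 [0.558  0.2492 0.2881]]
red [[0.4791 0.2412 0.3016]
 [0.4832 0.2464 0.3051]
 [0.4886 0.2511 0.3072]]
```

```bash
python3 -m creep '[{"hand":0.0,"slide":[0,-0.0085,0],"turn":0},{"hand":0.0,"slide":[0.024,0,0],"turn":0},{"hand":0.0,"slide":[0.035,0,0],"turn":0},{"hand":0.0,"slide":[0.035,-0.0005,0],"turn":0},{"hand":0.0,"slide":[0,0,0],"turn":0}]'
python3 -m creep '[{"hand":0.0,"slide":[0,0,0.02],"turn":0},{"hand":0.0,"slide":[0,0,0.01],"turn":0},{"hand":0.0,"slide":[0,0,0.01],"turn":0},{"hand":0.0,"slide":[0,0,0.005],"turn":0},{"hand":0.0,"slide":[0,0,0],"turn":0}]'
python3 - <<'E'
from h import *
go([.522,.201,.278],-.8)
s=snapshot('wrist');save(s,'w5')
s=snapshot('side');save(s,'d5');ringfit(s)
cv2.imwrite('pics/cd5.png',cv2.cvtColor(cv2.resize(s['frame'][170:310,180:330],None,fx=4,fy=4,interpolation=3),4))
E
```

```text
clock: 9.07
tool_pos: [0.5233, 0.2018, 0.3271]
eef_rot: [1.0, -0.009, 0.001, -0.0]
contact_force: [0.4, 1.8, -4.0]
opening: 0.128
clock: 9.7
tool_pos: [0.5206, 0.2021, 0.2826]
eef_rot: [1.0, -0.007, -0.0, 0.0]
contact_force: [-0.2, 0.1, -4.1]
opening: 0.128
clock 9.7 pos [0.5206 0.2021 0.2826] tool yaw -0.85 slide [0.0014 0.0011 0.0046] F [-0.17  0.08 -4.07] M [-0.19 -0.11  0.04] open 0.0113
turn -0.04678103299954728
ring n 546 centre tool yz [-0.0469  0.0433] x pct [-0.0069  0.0041] normal(tool) [ 1.   -0.01  0.01] centre world [0.5217 0.2493 0.2398]
```

View pics/cd5.png

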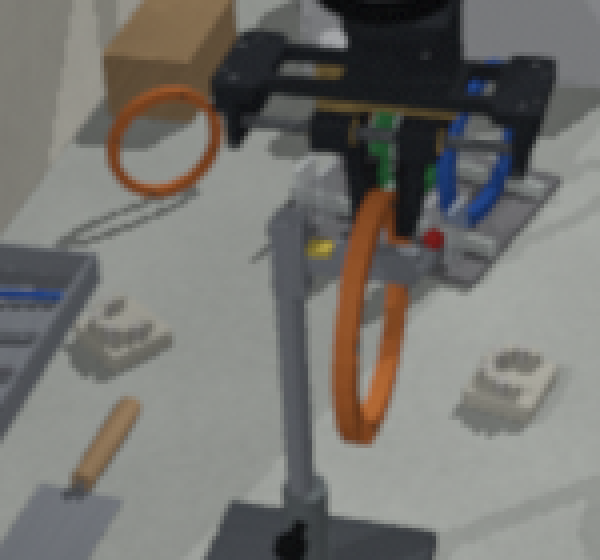

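View pics/w5.png

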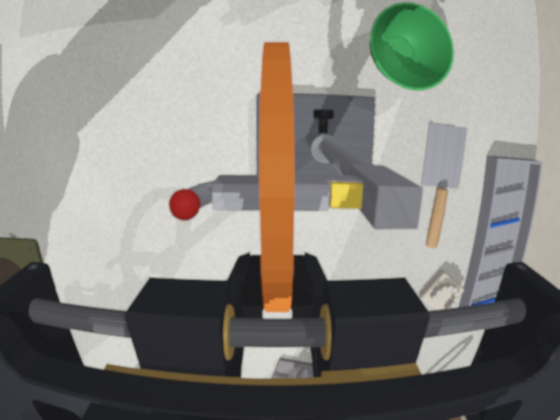

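The ring now surrounds the bar, with the red tip on one side at (184,204) and the yellow plate on the other at (346,195). I'll feel downwards for the bar.

```bash
python3 -m creep '[{"hand":0.0,"slide":[0,0,0.003],"turn":0},{"hand":0.0,"slide":[0,0,0.002],"turn":0},{"hand":0.0,"slide":[0,0,0],"turn":0}]'
python3 -m creep '[{"hand":0.0,"slide":[0,0,0.002],"turn":0},{"hand":0.0,"slide":[0,0,0],"turn":0}]'
python3 -m creep '[{"hand":0.0,"slide":[0,0,0.0015],"turn":0},{"hand":0.0,"slide":[0,0,0],"turn":0}]'
```

```text
clock: 10.18
tool_pos: [0.5207, 0.202, 0.2775]
eef_rot: [1.0, -0.007, -0.0, 0.0]
contact_force: [-0.4, -0.2, -3.4]
opening: 0.127
clock: 10.42
tool_pos: [0.5206, 0.2021, 0.2755]
eef_rot: [1.0, -0.007, -0.0, 0.0]
contact_force: [-0.2, 0.1, -4.0]
opening: 0.121
clock: 10.68
tool_pos: [0.5207, 0.2021, 0.2741]
eef_rot: [1.0, -0.007, -0.0, 0.0]
contact_force: [-0.0, -0.4, -3.4]
opening: 0.13
```

```bash
for i in 1; do :; done
python3 -m creep '[{"hand":0.0,"slide":[0,0,0.001],"turn":0},{"hand":0.0,"slide":[0,0,0],"turn":0}]' | egrep 'pos|force'
python3 -m creep '[{"hand":0.0,"slide":[0,0,0.001],"turn":0},{"hand":0.0,"slide":[0,0,0],"turn":0}]'| egrep 'pos|force'
```

```text
tool_pos: [0.5207, 0.2021, 0.2731]
contact_force: [-0.0, -0.0, -3.6]
tool_pos: [0.5209, 0.2022, 0.2724]
contact_force: [-0.3, 0.2, -1.7]
```

Contact with the bar comes at TCP z≈0.2725, as predicted. I'll lift 2 mm, move inward and feel for the back stop.

```bash
python3 -m creep '[{"hand":0.0,"slide":[0,0,-0.002],"turn":0},{"hand":0.0,"slide":[0.01,0,0],"turn":0},{"hand":0.0,"slide":[0.01,0,0],"turn":0},{"hand":0.0,"slide":[0.005,0,0],"turn":0},{"hand":0.0,"slide":[0,0,0],"turn":0}]'| egrep 'clock|pos|force'
python3 -m creep '[{"hand":0.0,"slide":[0.0015,0,0],"turn":0},{"hand":0.0,"slide":[0,0,0],"turn":0}]'| egrep 'pos|force'
python3 -m creep '[{"hand":0.0,"slide":[0.0015,0,0],"turn":0},{"hand":0.0,"slide":[0,0,0],"turn":0}]'| egrep 'pos|force'
```

```text
clock: 11.8
tool_pos: [0.5462, 0.2016, 0.2739]
contact_force: [-0.4, -0.4, -3.7]
tool_pos: [0.5471, 0.2018, 0.2742]
contact_force: [-0.1, 0.0, -3.5]
tool_pos: [0.5488, 0.2017, 0.2743]
contact_force: [0.7, -0.2, -3.4]
```

```bash
python3 -m creep '[{"hand":0.0,"slide":[0.001,0,0],"turn":0},{"hand":0.0,"slide":[0,0,0],"turn":0}]'| egrep 'clock|pos|force'
python3 -m creep '[{"hand":0.0,"slide":[0.001,0,0],"turn":0},{"hand":0.0,"slide":[0,0,0],"turn":0}]'| egrep 'pos|force'
python3 -c "
from h import *
go([.5,.2,.27]);s=snapshot('wrist');save(s,'w6')
cv2.imwrite('pics/cw6.png',cv2.cvtColor(cv2.resize(s['frame'][130:290,180:380],None,fx=4,fy=3.7,interpolation=3),4))"
```

```text
clock: 12.55
tool_pos: [0.5498, 0.2017, 0.2742]
contact_force: [-0.6, -0.1, -3.1]
tool_pos: [0.5508, 0.2017, 0.2742]
contact_force: [-0.6, 0.6, -3.5]
clock 12.8 pos [0.5508 0.2017 0.2742] tool yaw -0.86 slide [-0.0508  0.0024  0.0042] F [-0.56  0.55 -3.47] M [-0.16 -0.05 -0.01] open 0.0116
```

View pics/cw6.png

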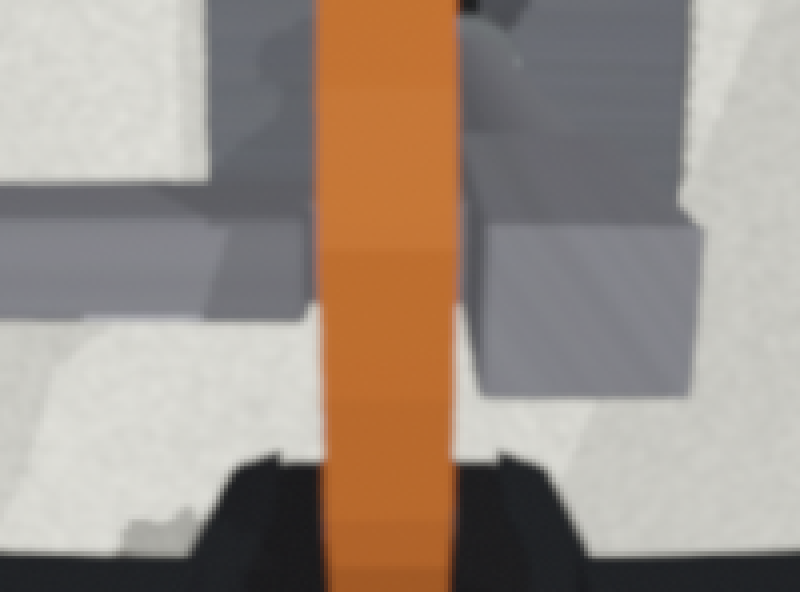

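The rim covers the groove, with a small gap to the stop on its right and the groove edge just visible on its left. It is centred, so I'll lower it gently.

```bash
python3 -m creep '[{"hand":0.0,"slide":[0,0,0.0015],"turn":0},{"hand":0.0,"slide":[0,0,0],"turn":0}]'| egrep 'clock|pos|force'
python3 -m creep '[{"hand":0.0,"slide":[0,0,0.001],"turn":0},{"hand":0.0,"slide":[0,0,0],"turn":0}]'| egrep 'pos|force'
python3 -m creep '[{"hand":0.0,"slide":[0,0,0.001],"turn":0},{"hand":0.0,"slide":[0,0,0],"turn":0}]'| egrep 'pos|force'
```

```text
clock: 13.1
tool_pos: [0.5506, 0.2016, 0.2725]
contact_force: [-0.1, -0.1, -3.2]
tool_pos: [0.5507, 0.2016, 0.2716]
contact_force: [-1.2, 0.8, -3.9]
tool_pos: [0.5507, 0.2016, 0.2706]
contact_force: [0.3, 0.6, -4.4]
```

It is below bar level (0.2725) with no resistance, so the rim is entering the groove. Carrying on down.

```bash
python3 -m creep '[{"hand":0.0,"slide":[0,0,0.001],"turn":0},{"hand":0.0,"slide":[0,0,0],"turn":0}]'| egrep 'clock|pos|force'
python3 -m creep '[{"hand":0.0,"slide":[0,0,0.001],"turn":0},{"hand":0.0,"slide":[0,0,0],"turn":0}]'| egrep 'pos|force'
python3 -m creep '[{"hand":0.0,"slide":[0,0,0.001],"turn":0},{"hand":0.0,"slide":[0,0,0],"turn":0}]'| egrep 'pos|force'
python3 -m creep '[{"hand":0.0,"slide":[0,0,0.001],"turn":0},{"hand":0.0,"slide":[0,0,0],"turn":0}]'| egrep 'pos|force'
```

```text
clock: 13.85
tool_pos: [0.5507, 0.2017, 0.2696]
contact_force: [-0.3, -0.4, -3.7]
tool_pos: [0.5508, 0.2017, 0.2687]
contact_force: [-0.1, -0.0, -3.9]
tool_pos: [0.5508, 0.2017, 0.2677]
contact_force: [-0.1, 0.5, -3.7]
tool_pos: [0.5508, 0.2017, 0.2667]
contact_force: [0.2, 0.2, -3.7]
```

```bash
python3 -m creep '[{"hand":0.0,"slide":[0,0,0.001],"turn":0},{"hand":0.0,"slide":[0,0,0],"turn":0}]'| egrep 'clock|pos|force'
python3 -m creep '[{"hand":0.0,"slide":[0,0,0.0007],"turn":0},{"hand":0.0,"slide":[0,0,0],"turn":0}]'| egrep 'pos|force'
```

```text
clock: 14.85
tool_pos: [0.5508, 0.2017, 0.2657]
contact_force: [0.7, -0.9, -2.4]
tool_pos: [0.5508, 0.2018, 0.2652]
contact_force: [-0.6, 0.0, -1.2]
```

```bash
python3 -m creep '[{"hand":0.0,"slide":[0,0,0.0007],"turn":0},{"hand":0.0,"slide":[0,0,0],"turn":0}]'| egrep 'clock|pos|force'
python3 -m creep '[{"hand":0.0,"slide":[0,0,0.0005],"turn":0},{"hand":0.0,"slide":[0,0,0],"turn":0}]'| egrep 'clock|pos|force'
python3 -c "
from h import *
go([.5,.2,.27]);s=snapshot('wrist');save(s,'w7')
cv2.imwrite('pics/cw7.png',cv2.cvtColor(cv2.resize(s['frame'][130:290,180:380],None,fx=4,fy=3.7,interpolation=3),4))
s=snapshot('side');cv2.imwrite('pics/cd7.png',cv2.cvtColor(cv2.resize(s['frame'][170:310,180:330],None,fx=4,fy=4,interpolation=3),4));ringfit(s)"
```

```text
clock: 15.35
tool_pos: [0.5509, 0.2019, 0.2647]
contact_force: [0.1, -0.5, 0.1]
clock: 15.6
tool_pos: [0.5509, 0.202, 0.2642]
contact_force: [-0.7, -1.3, 1.9]
clock 15.6 pos [0.5509 0.202  0.2642] tool yaw -0.85 slide [-0.0509  0.0027 -0.0058] F [-0.66 -1.29  1.92] M [-0.02  0.12  0.01] open 0.0113
ring n 553 centre tool yz [-0.0458  0.0405] x pct [-0.0069  0.0038] normal(tool) [ 1.    -0.011  0.011] centre world [0.5516 0.2477 0.2237]
```

View pics/cw7.png

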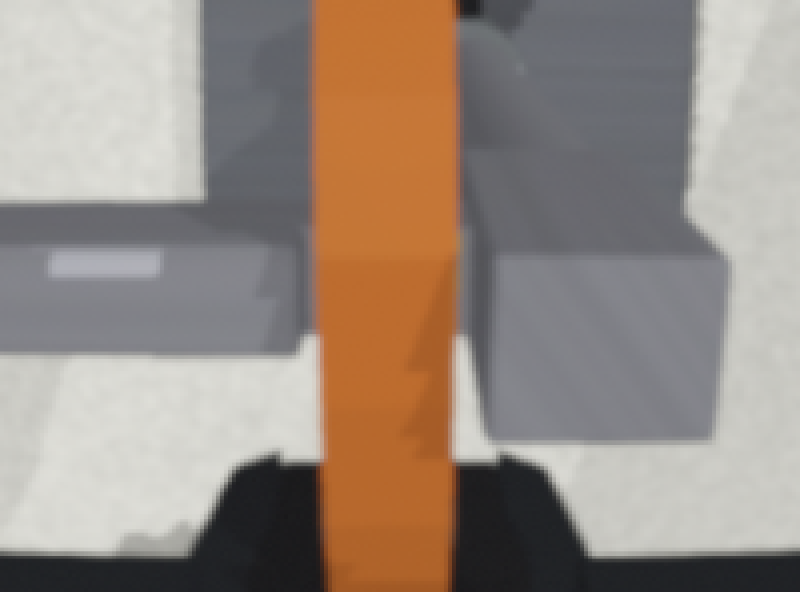

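View pics/cd7.png

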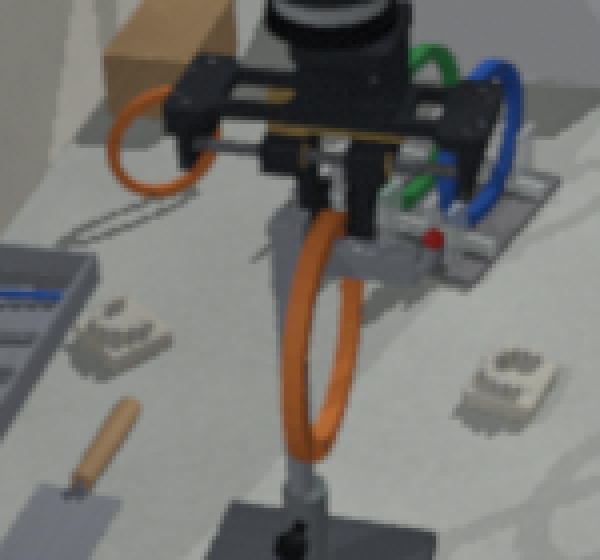

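The rim is down between the groove walls. The hard stop came about 7 mm below bar level and the groove now carries the ring's weight. Releasing gently.

```bash
python3 -m creep '[{"hand":0.0,"slide":[0,0,-0.0007],"turn":0},{"hand":0.014,"slide":[0,0,0],"turn":0},{"hand":0.02,"slide":[0,0,0],"turn":0},{"hand":0.03,"slide":[0,0,0],"turn":0},{"hand":0.045,"slide":[0,0,0],"turn":0}]' 10
python3 -m creep '[{"hand":0.045,"slide":[0,0,0],"turn":0},{"hand":0.045,"slide":[0,0,0],"turn":0},{"hand":0.045,"slide":[0,0,0],"turn":0},{"hand":0.045,"slide":[0,0,0],"turn":0}]'
python3 -c "
from h import *
go([.5,.2,.27]);s=snapshot('wrist');save(s,'w8')
s=snapshot('side');cv2.imwrite('pics/cd8.png',cv2.cvtColor(cv2.resize(s['frame'][170:310,180:330],None,fx=4,fy=4,interpolation=3),4));ringfit(s)"
```

```text
clock: 16.32
tool_pos: [0.5507, 0.2016, 0.2645]
eef_rot: [1.0, -0.007, -0.0, 0.0]
contact_force: [0.3, -0.2, -0.6]
opening: 0.427
clock: 16.82
tool_pos: [0.5508, 0.2017, 0.2645]
eef_rot: [1.0, -0.007, 0.0, 0.0]
contact_force: [-0.1, 0.6, -0.6]
opening: 0.515
clock 16.82 pos [0.5508 0.2017 0.2645] tool yaw -0.85 slide [-0.0507  0.0024 -0.0055] F [-0.07  0.65 -0.59] M [-0.02 -0.07  0.  ] open 0.0453
ring n 562 centre tool yz [-0.0453  0.0412] x pct [-0.0065  0.0039] normal(tool) [ 1.    -0.004  0.001] centre world [0.5514 0.2469 0.2233]
```

View pics/w8.png

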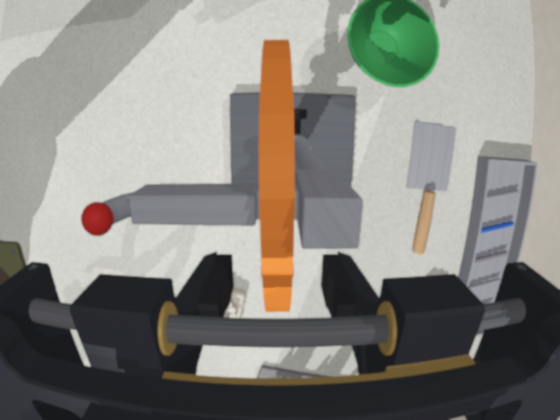

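View pics/cd8.png

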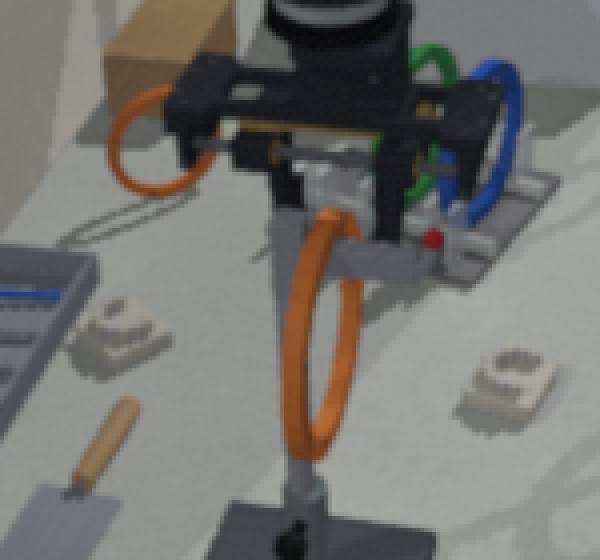

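The ring is released and hangs unmoved, with fingers clear on both sides (230 and 325, rim 260–295). I'll go straight up and away.

```bash
python3 -m creep '[{"hand":0.045,"slide":[0,0,-0.01],"turn":0},{"hand":0.045,"slide":[0,0,-0.02],"turn":0},{"hand":0.045,"slide":[0,0,-0.03],"turn":0},{"hand":0.045,"slide":[0,0,-0.04],"turn":0},{"hand":0.045,"slide":[0,0,-0.03],"turn":0}]'
python3 -m creep '[{"hand":0.045,"slide":[0,0.04,0],"turn":0},{"hand":0.045,"slide":[0,0.05,0],"turn":0},{"hand":0.045,"slide":[0,0.05,0],"turn":0},{"hand":0.045,"slide":[0,0.03,0],"turn":0},{"hand":0.045,"slide":[0,0,0],"turn":0}]'
python3 - <<'E'
from h import *
go([.5,.2,.27])
for n in('side','scene'):
    s=snapshot(n);save(s,n+'9')
    f=s['frame'][170:310,180:330] if n=='side' else s['frame'][100:240,290:440]
    cv2.imwrite('pics/c9%s.png'%n,cv2.cvtColor(cv2.resize(f,None,fx=4,fy=4,interpolation=3),4))
    P=cloud(s);hsv=cv2.cvtColor(s['frame'],cv2.COLOR_RGB2HSV)
    m=(hsv[...,0]>=4)&(hsv[...,0]<=18)&(hsv[...,1]>150)&(s['depth']>0)&(abs(P[...,0]-.55)<.03)&(abs(P[...,1]-.24)<.1)&(P[...,2]>.1)
    p=P[m];w,V=np.linalg.eigh(np.cov((p-p.mean(0)).T));print(n,'top/bottom z',np.percentile(p[:,2],[.5,99.5]).round(4),'x',np.percentile(p[:,0],[2,98]).round(4),'y',np.percentile(p[:,1],[1,99]).round(4),V[:,0].round(3))
E
```

```text
clock: 17.55
tool_pos: [0.5509, 0.2021, 0.3971]
eef_rot: [1.0, -0.007, 0.001, -0.001]
contact_force: [-0.3, -0.7, 0.4]
opening: 0.51
clock: 18.18
tool_pos: [0.5484, 0.0287, 0.395]
eef_rot: [1.0, -0.01, 0.0, 0.001]
contact_force: [-0.8, 0.8, -0.3]
opening: 0.51
clock 18.18 pos [0.5484 0.0287 0.395 ] tool yaw -1.16 slide [-0.0519 -0.1704  0.1247] F [-0.82  0.82 -0.27] M [ 0.01 -0.06  0.01] open 0.0449
side top/bottom z [0.1536 0.2969] x [0.5448 0.5557] y [0.1827 0.3209] [ 1.    -0.01  -0.002]
scene top/bottom z [0.1552 0.2976] x [0.546  0.5604] y [0.1679 0.3098] [ 1.    -0.009  0.012]
```

View pics/c9side.png

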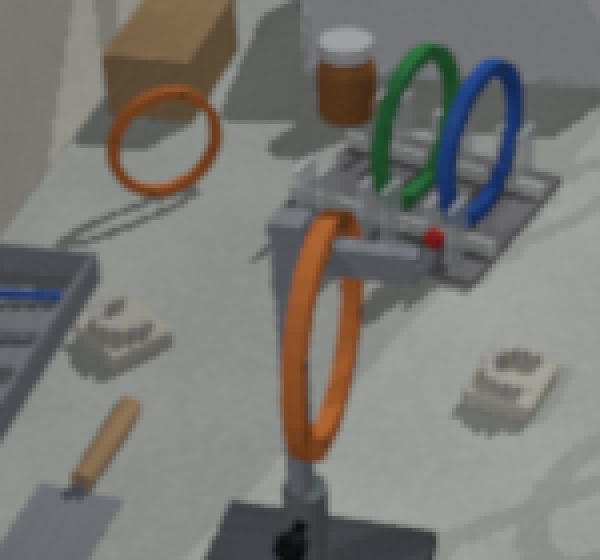

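View pics/scene9.png

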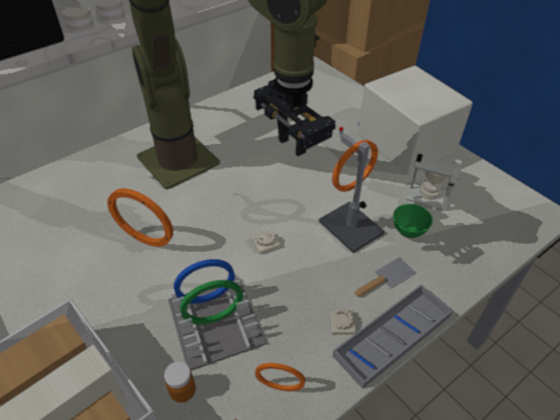

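View pics/c9scene.png

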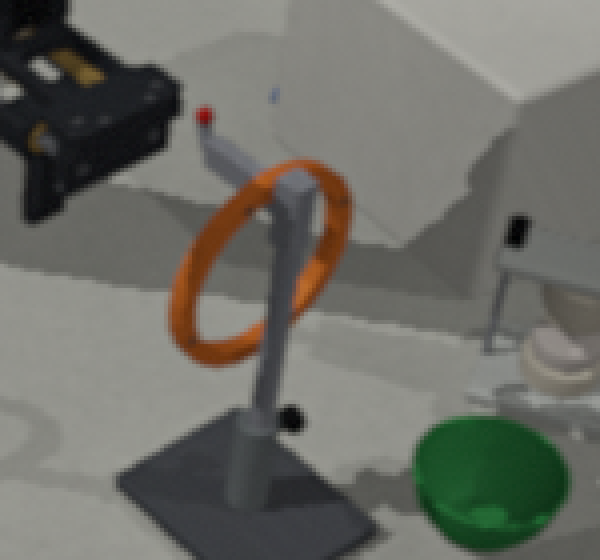

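The crown top is at z≈0.297, which is the bar top (0.2905) plus 7 mm, as it should be with the plate home. Everything else is where it was, and the gripper is clear.

```bash
python3 -c "
from plant import *
print(finish_job())"
```

```text
the job is handed in; nothing more can be done
None
```

I hung the middle-sized orange ring on the J-hook with its rim in the groove, let go, moved clear and handed the job in at about 18 s.

**How it went:** I pinched the rim about 40° aside of the top with the tool vertical, because the moves could not tilt it. Feeling downwards found the bar at TCP height 0.2725 m. I stopped short of the back stop, with a small gap in the picture and no side force. The rim then sank about 7 mm below bar level before it met anything solid. I let go only once the groove carried the ring's weight, having pressed no harder than about 6 N.

**Last checks:**
- **Seating:** the side and scene cameras both put the ring's crown about 7 mm above the bar top, which matches the plate being pressed home. I could not see the plate itself or read its travel, so this rests on the height and the feel.
- **Position:** the ring hangs square and did not shift when released. The two cameras disagree by up to about 15 mm on its y extent and 5 mm on its x extent, because each sees a different face of the ring.
- **Surroundings:** the blue and green rings and the other things looked untouched in the last pictures.

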